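# Open the drawing-pin jar in its tray well

## Task

Stand the closed square jar fully down in the square well of the smoky acrylic tray, so that the well keeps it from turning, then unscrew its tight cap anticlockwise until the threads let go and lift the cap straight up. Finish still holding the cap in the gripper, level and centred over the jar with its lower edge one to three centimetres clear of the mouth; the jar stays down in the well, and the cap is never taken more than about five centimetres above the mouth. Leave the other things alone.

Things in the scene. Friction and masses are not known exactly. Their poses are not given: they have to be found in the camera images.
- jar: Loose jar, about 0.25 kg, upright on the cart at any yaw. Square amber body 52 x 52 x 50 mm (lowest 4 mm drawn in to 49 x 49), above it a round neck 34 mm across, up to 77 mm, under the cap. Origin: centre of its underside; z up, x and y square to its faces (quarter turns are alike). Standing free on the cart it would just turn along with the tight cap.
- cap: Black ribbed round screw cap, 52 mm across, 26 mm tall, 40 g, closed top, screwed on the jar: lower edge 57 mm and top 83 mm above the jar's underside, so 7 mm of bare neck shows between the jar's shoulder and the cap. Grip it across its side with the fingertips above the shoulder; the closed jar can be lifted by it. Origin: centre of its lower edge; z up.
- cap_top (a point): Centre of the cap's top, 26 mm above its lower edge. Three lugs inside the cap sit under three short threads: turned anticlockwise (seen from above) 54 to 107 degrees relative to the jar, the cap is free to lift straight off; farther round the lugs meet the next threads. Aim for 80; the jar first turns up to 12 degrees in the well's play. Turning takes a few tenths of a N m.
- jar_mouth (a point): Top of the jar's open mouth on its axis, 82 mm above the jar's underside (about level with the cap's top while the cap is on); the cap's lower edge has to come above it. A sprung sealing ring here pushes up under the cap with about 20 N, falling to 6 N over its 3 mm stroke; this makes the cap tight and lets it rise up to 3 mm as it loosens.
- well (a point): Centre of the floor of the tray's square well, 5 mm above the cart; the well is 57 x 57 mm inside, walls 4 mm thick, its rim 25 mm above this floor. x and y are square to its walls, z up.
- tray: Smoky acrylic tray, 150 (x) x 200 (y) mm, outer walls 24 mm tall, fixed to the cart. Origin: centre of its underside. The well is centred 50 mm from it along its own +y; the -y half is an open compartment with the staple remover and the highlighter.
- stamp: Wooden block stamp, base 56 x 42 mm, with a turned handle, 72 mm tall, loose on the cart; to be left alone. Origin: centre of its underside.
- mouse: Grey computer mouse, 100 x 58 x 34 mm, loose on the cart; to be left alone. Origin: centre of its underside, long side along its x.
- highlighter: Yellow plastic highlighter, 118 x 18 x 16 mm, lying in the tray's compartment; to be left alone. Origin: centre of its underside, x along it.
- remover: Chrome staple remover, 62 x 38 x 22 mm, in the tray's compartment; to be left alone. Origin: centre of its underside.
Not all that is in view belongs to the job. There is more than one size of the tray; the one meant has the size given above. Leave any red look-alike of the cap alone.

How it is judged:
By the outcome, as a careful person would: the job done as asked, in the order asked, and still so for the second after the job is handed in, while the arm keeps its last pose, push and grip.
It also fails if it takes over 48 s, if anything falls off the work surface, if the arm or the gripper's body presses on something with over 40 N, if the wrist force passes 120 N, or if a joint passes its speed limit or range.

## Robot

A 6-joint arm with a two-finger parallel gripper is mounted at the origin on the work surface. World frame = base frame: x ahead of the robot, y to its left, z up, the work surface at z = 0. Lengths are in mm, angles in rad, forces in N, time in s.
With the tool pointing down it reaches from about 350 to 875 mm from the base axis. Payload 4.2 kg.
Tool frame: the origin (TCP) lies at the very end of the fingers, on their centre line; the grasp point (between the pads) lies 19 mm behind it; z points along the fingers, y is the line along which they close (so a half turn about z gives the same grasp; the last joint's range is limited). The gripper opens to 85 mm and grips with 20 to 120 N. Pads are 22 mm wide; open, the fingers measure 114 mm over their backs; the gripper's body (76 mm by 85 mm) begins 54 mm behind the grasp point. The pads swing forward as they close: fully open they stand 13 mm farther back than shut.
Start: joints at [0.259, 0.385, 0.008, 0, -1.194, -0.259], TCP at [624.979, 0.025, 231.312] pointing down, gripper open.
Joint ranges: [-3.14, 3.14], [-1.21, 2.06], [-1.07, 1.41], [-3.16, 2.05], [-2.99, -0.16], [-3.1, 3.1]. Speed limits (rad/s): [2.79, 2.79, 3.14, 3.14, 3.14, 3.14].

## Interface

Orientations are given as a unit quaternion [x, y, z, w].
In Python, from bench import arm gives the robot as it stands.
- The arm moves only by the tool servo_tool, never from a script. Its argument "rows" is a list that holds one entry, the list of rows, each a list of 7 numbers: the finger opening in mm, from 0 to 85.4, then the shift along the tool's x, y, z in mm, then the turn, a rotation vector about the tool's x, y, z in rad. A call has 1 to 10 rows; each row is the pose to reach, as a shift and turn from the pose commanded when the call began, along the tool's axes at that moment; what a row does not reach only later rows make up. A row lasts 1/8 s, in which the tool goes at most 62.5 mm and 10.7 degrees, less where a joint would pass 70% of its speed; a pose out of reach is approached as far as the arm can. A call with a gripper value outside its range is refused whole. The fingers move at their own pace and stop on an object; the grip force is fixed at half the most. Time passes only in rows, so rows that repeat a pose let the fingers close. It gives the time, the measured TCP pose, the force, the opening and the grip force at its end, in the units of the state.
- arm.read_state(): the state, without advancing time (a new reading comes with each control period).
- arm.get_image(name): name is "scene" or "side" or "wrist"; returns the picture (480x640x3 uint8, red, green, blue); there is no depth.
- arm.camera_params(name): a dict with "intrinsics" (3x3 intrinsics, pixels), "R" (3x3) and "t" (3): a world point X has camera coordinates R X + t. Camera axes: x right, y down, z forward; pixel columns grow to the right and rows downward; lengths in mm; the calibration is good to about 2 mm. The wrist camera is an equidistant fisheye: a pixel r from the principal point sees the ray r / f radians off the axis. A picture is of the moment at which its call begins: read the wrist's pose just before it. camera_params takes no time and is no camera call; for the wrist camera it gives the pose at the moment of the call.
- arm.job_done(): hands the job in; it is judged then, once.
The state is a dict: "clock": time; "joints": joint angles; "joint_vel": joint speeds; "joint_efforts": joint torques, N m; "position": TCP position; "ee_rot": TCP orientation; "contact_force": force on the tool from outside, world axes, zero at the start; "wrist_torque": the same for the moment, N m; "gripper_width": finger opening in mm; "grasp_force": force on a finger pad.
Only numpy, scipy, OpenCV 4.12 (cv2) and the standard library are available. Lean on these libraries where they do the work, as an engineer would, in place of code of your own. Each camera call takes 0.05 s, during which the arm holds its last target. There are 200 camera calls.

## Working session

There is one attempt and no reset: what is moved stays moved. The work goes in short steps, Python scripts to look and compute and a tool call to move; the robot and the scene stay as the last step left them, time stands still between calls to the robot, and variables do not carry over. Pictures are saved under pics/ and viewed, at most 11 in all, crops included, and the job is handed in when it is done.

Besides the shell and the picture viewer there is one more tool, called after "Call:" by a JSON object that holds its "name" and its "arguments", one argument or row to a line. servo_tool: Moves the arm, as the interface text tells. Its arguments: {"type":"object","properties":{"rows":{"type":"array"}},"required":["rows"]}

```bash
mkdir -p pics; python3 - <<'E'
from bench import arm
import cv2
s=arm.read_state();print(s)
for n in["scene","side","wrist"]:
    p=arm.camera_params(n);print(n,p)
    cv2.imwrite(f"pics/{n}0.png",arm.get_image(n)[:,:,::-1])
E
```

```text
{'clock': 0.0, 'joints': array([ 2.58589157e-01,  3.85556466e-01,  6.62361972e-03, -5.01963602e-04,
       -1.19404030e+00, -2.58601145e-01]), 'joint_vel': array([ 0.00123226, -0.00017286,  0.0005785 , -0.00164062, -0.00108297,
        0.00162072]), 'joint_efforts': array([-9.55001960e-04, -3.92286408e+01,  1.88399577e+01,  4.18616563e+00,
       -4.72148502e-03,  8.27910434e-07]), 'position': array([6.24402317e+02, 9.49713502e-03, 2.30220362e+02]), 'ee_rot': array([-0.70703663,  0.70717605,  0.00074887, -0.00082356]), 'contact_force': array([-0.06673064,  0.43602146, -0.19908539]), 'wrist_torque': array([-0.00655509,  0.00629988, -0.02433729]), 'grasp_force': 0.0, 'gripper_width': 85.1484029107649}
scene {'intrinsics': array([[567.38300573,   0.        , 324.24025325],
       [  0.        , 567.38300573, 240.55393345],
       [  0.        ,   0.        ,   1.        ]]), 'R': array([[ 0.7378762 ,  0.6748446 , -0.01111207],
       [ 0.47541054, -0.53136024, -0.70117124],
       [-0.47908614,  0.51209478, -0.71290631]]), 't': array([-420.39486151, -216.52244316, 1515.02773095])}
side {'intrinsics': array([[506.7644571 ,   0.        , 325.02379415],
       [  0.        , 506.7644571 , 237.84921766],
       [  0.        ,   0.        ,   1.        ]]), 'R': array([[-0.9674181 , -0.2531632 , -0.00325676],
       [-0.14224151,  0.55410197, -0.82020629],
       [ 0.20945063, -0.79301917, -0.57205859]]), 't': array([554.83162003, 172.45697721, 775.39299509])}
wrist {'intrinsics': array([[371.64829954,   0.        , 321.31494437],
       [  0.        , 371.64829954, 237.69260126],
       [  0.        ,   0.        ,   1.        ]]), 'R': array([[-9.99996262e-01,  1.88680744e-04,  2.72752542e-03],
       [ 1.04660048e-03,  9.48045164e-01,  3.18134048e-01],
       [-2.52579151e-03,  3.18135713e-01, -9.48041818e-01]]), 't': array([623.24419217, -41.1106508 , 380.44833691])}
```

View pics/scene0.png

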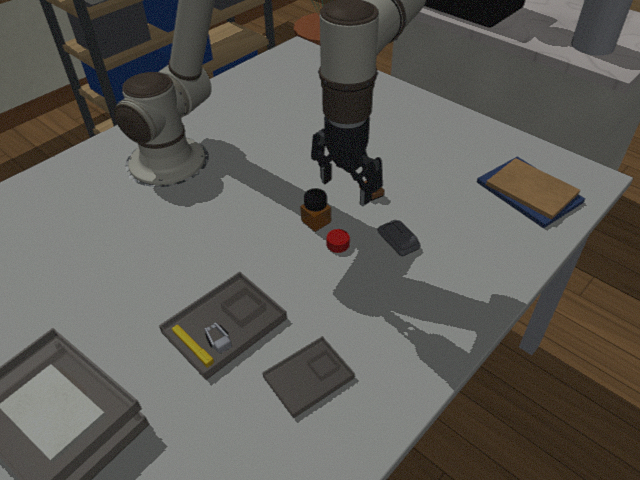

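View pics/wrist0.png

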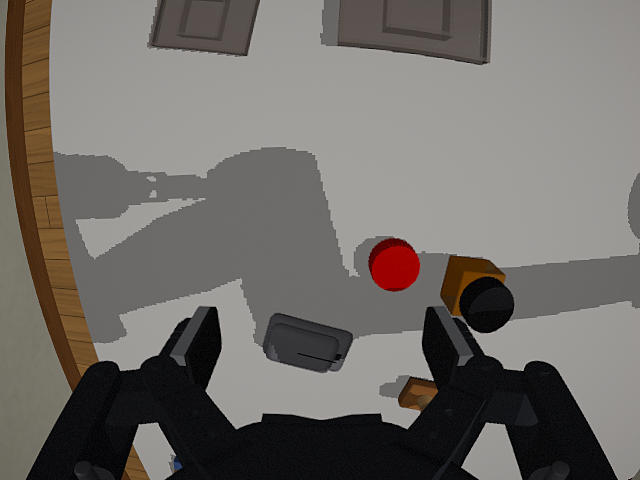

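The scene view shows the jar near (315,208), the red decoy cap at (338,240), the large tray with highlighter and remover around (223,325), and the smaller decoy tray at (310,377). In the wrist view the jar cap is at (487,304). I'll zoom in next.

```bash
cat > h.py <<'E'
import numpy as np, cv2
from bench import arm
def ray(n,px,z,p=None):
    p=p or arm.camera_params(n);K=p["intrinsics"];R=p["R"];t=p["t"]
    x=(px[0]-K[0,2])/K[0,0];y=(px[1]-K[1,2])/K[1,1]
    if n=="wrist":
        r=np.hypot(x,y);d=np.array([np.sin(r)*x/r,np.sin(r)*y/r,np.cos(r)])
    else: d=np.array([x,y,1.])
    o=-R.T@t;d=R.T@d
    return (o+d*(z-o[2])/d[2])[:2]
def proj(n,X,p=None):
    p=p or arm.camera_params(n);K=p["intrinsics"];c=p["R"]@np.asarray(X,float)+p["t"]
    if n=="wrist":
        rr=np.hypot(c[0],c[1]);th=np.arctan2(rr,c[2]);q=np.array([c[0],c[1]])/rr*th
    else:q=c[:2]/c[2]
    return K[:2,:2]@q+K[:2,2]
E
python3 - <<'E'
from h import *
s=cv2.imread("pics/scene0.png");w=cv2.imread("pics/wrist0.png");d=cv2.imread("pics/side0.png")
a=cv2.resize(s[265:385,155:295],(700,600),interpolation=cv2.INTER_CUBIC)
cv2.imwrite("pics/tray.png",a)
b=cv2.resize(w[240:350,430:530],(400,440),interpolation=cv2.INTER_CUBIC)
c=cv2.resize(s[180:240,285:345],(400,400),interpolation=cv2.INTER_CUBIC)
o=np.zeros((440,800,3),np.uint8);o[:,:400]=b;o[:400,400:]=c
cv2.imwrite("pics/jar.png",o)
E
```

```text
(no output)
```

View pics/tray.png

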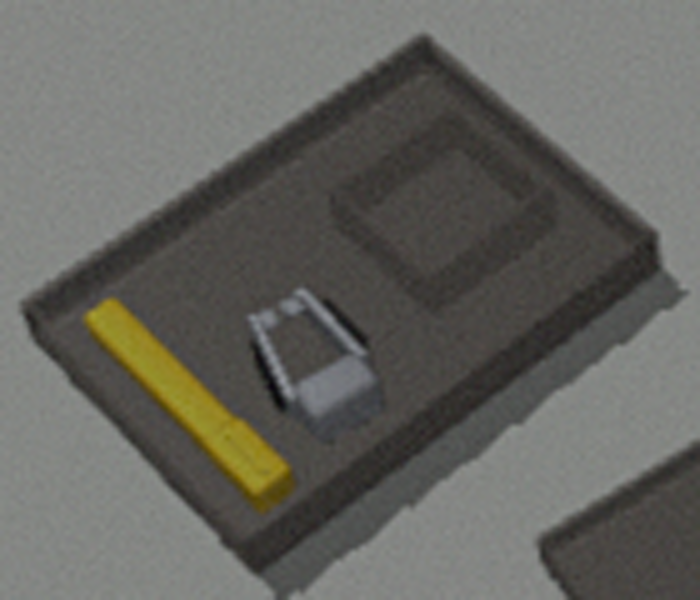

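View pics/jar.png

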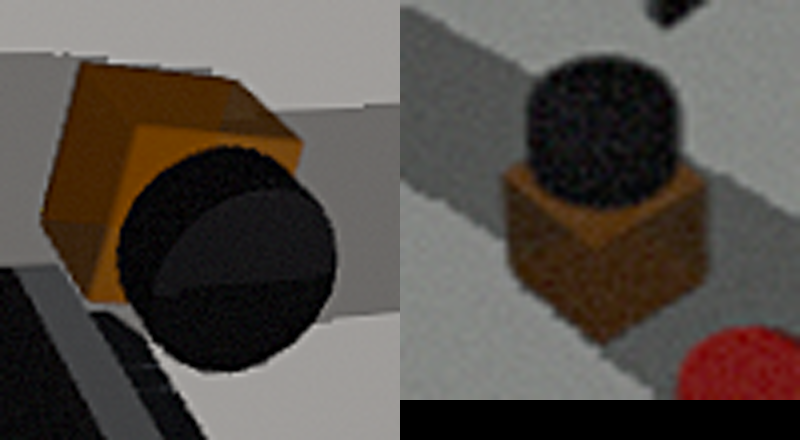

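View pics/side0.png

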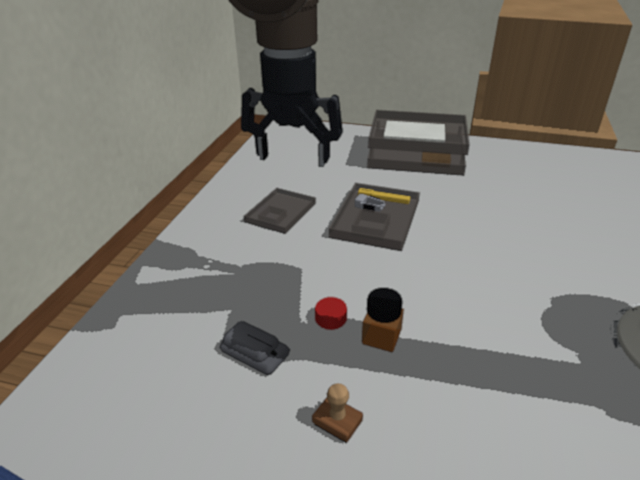

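The tray corners and the jar's shoulder corners are clear in the crops. I'll fit both shapes to these points.

```bash
python3 - <<'E'
from h import *
from scipy.optimize import least_squares
P={n:arm.camera_params(n) for n in("scene","side","wrist")}
def fit(obs,x0):
    # obs: (cam,px,local xyz)
    def f(x):
        c,s=np.cos(x[2]),np.sin(x[2]);r=[]
        for n,px,l in obs:
            r+=list(proj(n,[x[0]+c*l[0]-s*l[1],x[1]+s*l[0]+c*l[1],l[2]],P[n])-px)
        return np.array(r)
    q=least_squares(f,x0,loss="soft_l1");return q.x,np.round(f(q.x),1).reshape(-1,2).tolist()
T=lambda x,y:np.array([155+x/5,265+y/5])
c=dict(t=T(424,36),r=T(655,240),b=T(250,548),l=T(25,303))
for h in(24,29):
    q={k:ray("scene",v,h,P["scene"]) for k,v in c.items()}
    print(h,{k:v.round(0) for k,v in q.items()},*[np.linalg.norm(q[a]-q[b]).round(1) for a,b in("tr","rb","bl","lt")])
    v=(q['t']+q['r']-q['b']-q['l'])/2; yaw=np.arctan2(v[1],v[0])-np.pi/2
    ctr=sum(q.values())/4
    o=[("scene",c[k],l) for k,l in zip("trbl",[(-75,100,h),(75,100,h),(75,-100,h),(-75,-100,h)])]
    x,r=fit(o,[*ctr,yaw]); print("tray",x,r)
    print("well",x[:2]+50*np.array([-np.sin(x[2]),np.cos(x[2])]))
    w=[("scene",T(*p),l) for p,l in zip([(452,113),(555,195),(437,283),(332,197)],[(-32.5,32.5,30),(32.5,32.5,30),(32.5,-32.5,30),(-32.5,-32.5,30)])]
    print("wellfit",fit(w,[*x[:2],x[2]]))
W=lambda x,y:np.array([430+x/4,240+y/4]); S=lambda x,y:np.array([285+(x-400)*.15,180+y*.15])
print("shoulder wrist",*[ray("wrist",W(*p),50,P["wrist"]).round(1) for p in[(138,125),(300,142),(92,300)]])
print("shoulder scene",*[ray("scene",S(*p),50,P["scene"]).round(1) for p in[(505,172),(600,248),(706,180)]])
print("captop side",ray("side",(384,298),83,P["side"]),"wrist",ray("wrist",W(240,270),83,P["wrist"]))
E
```

```text
24 {'t': array([ 465., -149.]), 'r': array([ 614., -160.]), 'b': array([ 603., -356.]), 'l': array([ 453., -345.])} 149.3 196.5 150.7 196.6
tray [ 5.33694798e+02 -2.52264190e+02 -6.02034952e-02] [[0.5, -0.3], [1.3, -0.6], [-0.5, 0.0], [-0.9, 0.7]]
well [ 536.70315489 -202.35477439]
wellfit (array([ 5.38976607e+02, -2.03340228e+02, -2.31464269e-02]), [[0.2, -1.2], [0.9, -0.4], [-0.4, 1.3], [-0.6, 0.3]])
29 {'t': array([ 468., -152.]), 'r': array([ 617., -162.]), 'b': array([ 606., -357.]), 'l': array([ 457., -347.])} 148.5 195.4 149.9 195.5
tray [ 5.36971804e+02 -2.54052305e+02 -5.99592997e-02] [[0.6, -0.6], [1.7, -0.7], [-0.6, 0.3], [-1.2, 0.6]]
well [ 539.96797281 -204.1421556 ]
wellfit (array([ 5.38976607e+02, -2.03340227e+02, -2.31463859e-02]), [[0.2, -1.2], [0.9, -0.4], [-0.4, 1.3], [-0.6, 0.3]])
shoulder wrist [480.6  61.4] [432.3  67.7] [485.5 111.6]
shoulder scene [436.  67.] [486.6  60.9] [490.5 110.1]
captop side [459.04101251  90.5960486 ] wrist [461.49364784  85.79310115]
```

Wrist and scene agree on the jar: about (461,88.5), yaw about -6°. The well is at about (538,-203), yaw about -3.5°. Moving above the jar for a closer check.

Call:
{"name": "servo_tool", "arguments": {
  "rows": [
    [[85,-12,22,10,0,0,0],[85,-34,62,30,0,0,0],[85,-56,104,52,0,0,0],[85,-76,140,70,0,0,0],[85,-86,160,80,0,0,0],[85,-88.5,164,80,0,0,0],[85,-88.5,164,80,0,0,0],[85,-88.5,164,80,0,0,0]]
  ]
}}

```text
clock: 1.15
position: [462.1, 88.5, 151.7]
ee_rot: [-0.707, 0.707, -0.0, 0.001]
contact_force: [0.3, 0.4, -0.3]
gripper_width: 85.0
grasp_force: 0.0
```

```bash
python3 - <<'E'
from h import *
P=arm.camera_params("wrist");im=arm.get_image("wrist")[:,:,::-1]
cv2.imwrite("pics/w1.png",im);np.save("w1.npy",P,allow_pickle=True)
s=arm.read_state();print(s["position"],s["ee_rot"],s["joints"])
print("red",ray("side",(331,307),26))
E
```

```text
[461.95268831  88.43092144 151.62205228] [-7.06811721e-01  7.07401558e-01 -1.85652918e-04  4.39702224e-04] [ 5.35891676e-01  2.02496491e-01 -4.75778299e-01  1.83859146e-04
 -8.91577746e-01 -5.36841261e-01]
red [545.33897519  69.15367316]
```

View pics/w1.png

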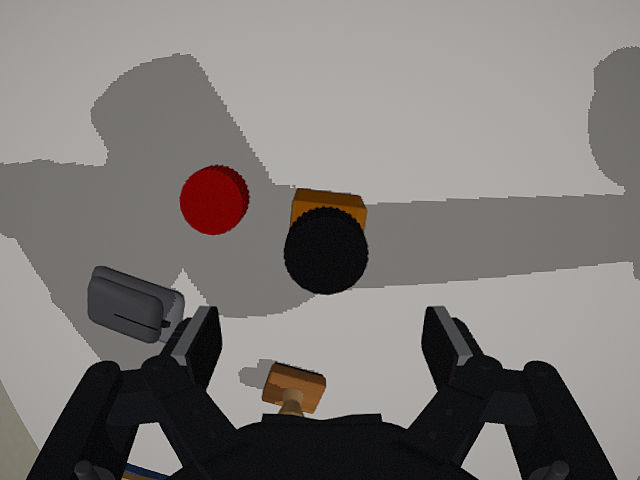

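The close view shows the cap top centred near (326,252) and the amber shoulder behind it. The red cap (215,200) and stamp (293,388) are both clear of the descent.

```bash
python3 - <<'E'
from h import *
im=cv2.imread("pics/w1.png");P=arm.camera_params("wrist")
m=(im.max(2)<40).astype(np.uint8);m[300:]=0
n,l,st,c=cv2.connectedComponentsWithStats(m);i=l[250,326];cs,_=cv2.findContours((l==i).astype(np.uint8),0,1)
k=max(cs,key=cv2.contourArea).reshape(-1,2);lo=k[k[:,1]>240].astype(np.float32)
print(st[i],cv2.fitEllipse(lo),ray("wrist",(326,252),83,P))
# fit circle r26 at z=83 to lower (near) contour
w=np.array([ray("wrist",p,83,P) for p in lo])
from scipy.optimize import least_squares
q=least_squares(lambda x:np.hypot(*(w-x[:2]).T)-x[2],[461,88,26],loss="soft_l1");print(q.x)
for p in[(293,189),(364,194),(367,210)]:print(ray("wrist",p,50,P),ray("wrist",p,4,P))
E
```

```text
[ 284  207   84   87 5734] ((325.4960632324219, 253.66729736328125), (78.93708038330078, 82.99613952636719), 90.15966033935547) [458.50724717  85.98480546]
[458.74812129  88.50463146  25.30711585]
[480.1881604   53.68833533] [483.7697737   62.67334764]
[432.7120171   57.06999696] [427.31796892  66.69433353]
[430.34002788  68.14774911] [424.49754032  79.86640393]
```

Cap centre is (459,88.5). Descending and gripping.

Call:
{"name": "servo_tool", "arguments": {
  "rows": [
    [[85,0,1,20,0,0,0],[85,0,2,50,0,0,0],[85,0,2,80,0,0,0],[85,0,2,95,0,0,0],[85,0,2,98,0,0,0],[85,0,2,98,0,0,0],[30,0,2,98,0,0,0],[30,0,2,98,0,0,0],[30,0,2,98,0,0,0],[30,0,2,98,0,0,0]]
  ]
}}

```text
clock: 2.45
position: [459.7, 88.8, 54.3]
ee_rot: [0.707, -0.707, 0.0, -0.001]
contact_force: [-0.6, -0.5, 6.6]
gripper_width: 50.4
grasp_force: 61.7
```

Call:
{"name": "servo_tool", "arguments": {
  "rows": [
    [[30,0,0,0,0,0,0],[30,0,0,0,0,0,0],[30,0,0,0,0,0,0],[30,0,0,0,0,0,0]]
  ]
}}

```text
clock: 2.95
position: [459.7, 88.8, 54.3]
ee_rot: [0.707, -0.707, 0.0, -0.001]
contact_force: [-0.6, -0.1, 6.1]
gripper_width: 50.4
grasp_force: 61.7
```

Call:
{"name": "servo_tool", "arguments": {
  "rows": [
    [[30,0,0,-8,0,0,0],[30,0,0,-28,0,0,0],[30,0,0,-50,0,0,0],[30,8,-3,-60,0,0,0],[30,33,-13,-60,0,0,0],[30,66,-26,-60,0,0,0],[30,100,-39,-60,0,0,0],[30,133,-52,-60,0,0,0],[30,166,-65,-60,0,0,0],[30,190,-75,-60,0,0,0]]
  ]
}}

```text
clock: 4.2
position: [533.4, -103.3, 112.3]
ee_rot: [-0.707, 0.708, 0.001, -0.001]
contact_force: [0.2, 0.4, -2.6]
gripper_width: 50.2
grasp_force: 63.0
```

Call:
{"name": "servo_tool", "arguments": {
  "rows": [
    [[30,8,-3,0,0,0,0],[30,9,-3,0,0,0,0],[30,9,-3,0,0,0,0],[30,9,-3,0,0,0,0]]
  ]
}}

```text
clock: 4.7
position: [536.7, -109.8, 113.4]
ee_rot: [0.707, -0.707, -0.0, 0.0]
contact_force: [0.6, 0.7, -2.9]
gripper_width: 50.3
grasp_force: 63.1
```

```bash
python3 - <<'E'
from h import *
import pickle
P=arm.camera_params("wrist");im=arm.get_image("wrist")[:,:,::-1]
cv2.imwrite("pics/w2.png",im);pickle.dump(P,open("w2.pkl","wb"))
cv2.imwrite("pics/w2z.png",cv2.convertScaleAbs(cv2.resize(im[40:340,170:570],(800,600),interpolation=cv2.INTER_CUBIC),alpha=1.8))
s=arm.read_state();print(s["position"],s["ee_rot"],s["contact_force"])
E
```

```text
[ 536.79966081 -109.78519713  113.41190664] [ 7.07503939e-01 -7.06709398e-01 -3.76185679e-05 -4.13922170e-05] [-0.87577238  1.15448587 -2.69839545]
```

View pics/w2z.png

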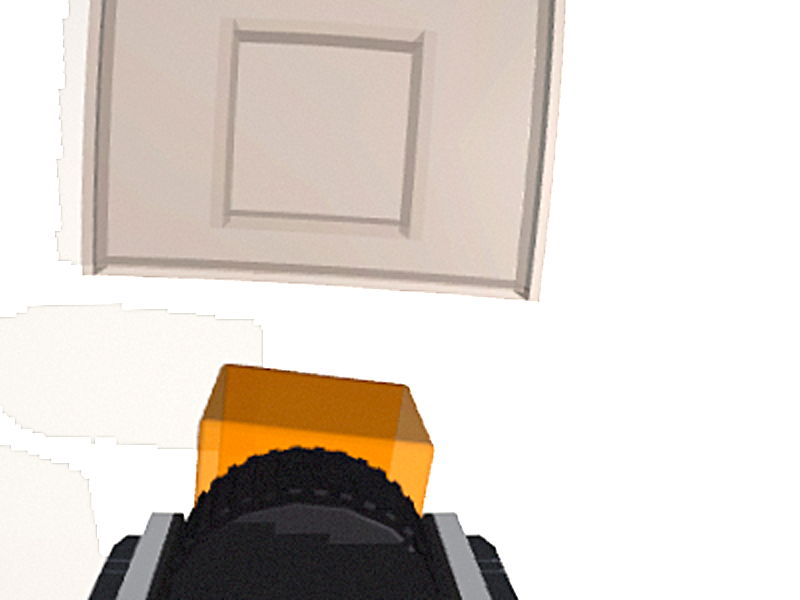

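The zoomed wrist view shows the held jar hanging straight, with shoulder corners at zoom (203,420) and (433,445). The well ahead has its outer rim at (222,18), (437,30), (420,238) and (212,226).

```bash
cat > m.py <<'E'
from h import *
import pickle
from scipy.optimize import least_squares
P=pickle.load(open("w2.pkl","rb"));Z=lambda p:(170+p[0]/2,40+p[1]/2)
def rep(name,pts,z):
    q=[ray("wrist",Z(p),z,P) for p in pts];print(name,np.round(q,1).tolist());return np.array(q)
def sq(q,h):
    L=np.array([(h,h),(-h,h),(-h,-h),(h,-h)])[:len(q)]
    def f(x):
        c,s=np.cos(x[2]),np.sin(x[2]);return (x[:2]+L@np.array([[c,s],[-s,c]])-q).ravel()
    r=least_squares(f,[*q.mean(0),0]);print(r.x[:2].round(1),np.degrees(r.x[2]).round(1),"res",f(r.x).round(1))
a=rep("rim",[(212,226),(420,238),(437,30),(222,18)],30);sq(a,32.5)
a=rep("floor",[(230,212),(403,222),(413,46),(238,42)],5);sq(a,28.5)
a=rep("tray",[(83,273),(538,299)],29)
a=rep("shoulder",[(203,420),(433,445)],109.1);d=a[0]-a[1];print(np.hypot(*d),np.degrees(np.arctan2(d[1],d[0])));print("ctr",a.mean(0)+26*np.array([-d[1],d[0]])/np.hypot(*d))
a=rep("bottom",[(225,365),(408,385)],60);d=a[0]-a[1];print(np.hypot(*d),np.degrees(np.arctan2(d[1],d[0])));print("ctr",a.mean(0)+24.5*np.array([-d[1],d[0]])/np.hypot(*d))
k=[ray("wrist",Z(p),134+8,P) for p in[(305,500)]]
E
python3 m.py
```

```text
rim [[563.6, -170.5], [500.3, -167.0], [496.1, -231.3], [560.0, -234.2]]
[ 530.  -200.8] -3.2 res [ 0.7  0.4 -1.   0.5 -0.4 -0.1  0.6 -0.8]
floor [[560.4, -172.8], [502.3, -169.6], [499.7, -229.7], [557.4, -230.4]]
[ 529.9 -200.6] -2.3 res [-0.8 -0.5  0.4 -1.4  0.6  1.7 -0.1  0.2]
tray [[605.4, -156.7], [460.8, -148.6]]
shoulder [[557.1, -137.5], [508.2, -131.7]]
49.31420955346436 -6.65718696115537
ctr [ 535.65869247 -108.77244446]
bottom [[557.4, -135.2], [506.8, -129.5]]
50.852528666443305 -6.448202793724226
ctr [ 534.85603443 -108.02870028]
```

Wrist and scene disagree by a few mm in the well's x, so I'll go closer with the yaw matched and look again.

Call:
{"name": "servo_tool", "arguments": {
  "rows": [
    [[30,8,0,2,0,0,-0.01],[30,24,1,6,0,0,-0.03],[30,40,2,10,0,0,-0.05],[30,52,3,14,0,0,-0.058],[30,55,3,15,0,0,-0.058],[30,55,3,15,0,0,-0.058],[30,55,3,15,0,0,-0.058]]
  ]
}}

```text
clock: 5.62
position: [534.2, -165.2, 98.5]
ee_rot: [0.727, -0.686, 0.0, -0.0]
contact_force: [0.6, 0.5, -3.0]
gripper_width: 50.2
grasp_force: 63.1
```

```bash
python3 - <<'E'
from h import *
import pickle
P=arm.camera_params("wrist");im=arm.get_image("wrist")[:,:,::-1]
cv2.imwrite("pics/w3.png",im);pickle.dump(P,open("w2.pkl","wb"))
cv2.imwrite("pics/w3z.png",cv2.convertScaleAbs(cv2.resize(im[80:320,160:480],(800,600),interpolation=cv2.INTER_CUBIC),alpha=1.5))
s=arm.read_state();print(s["position"],s["ee_rot"],s["contact_force"])
E
```

```text
[ 534.1730937  -165.10035725   98.51447241] [ 7.27494314e-01 -6.86113678e-01  1.43616257e-04 -1.52897701e-04] [ 2.80361262e-03 -5.57303661e-01 -3.61144367e+00]
```

View pics/w3z.png

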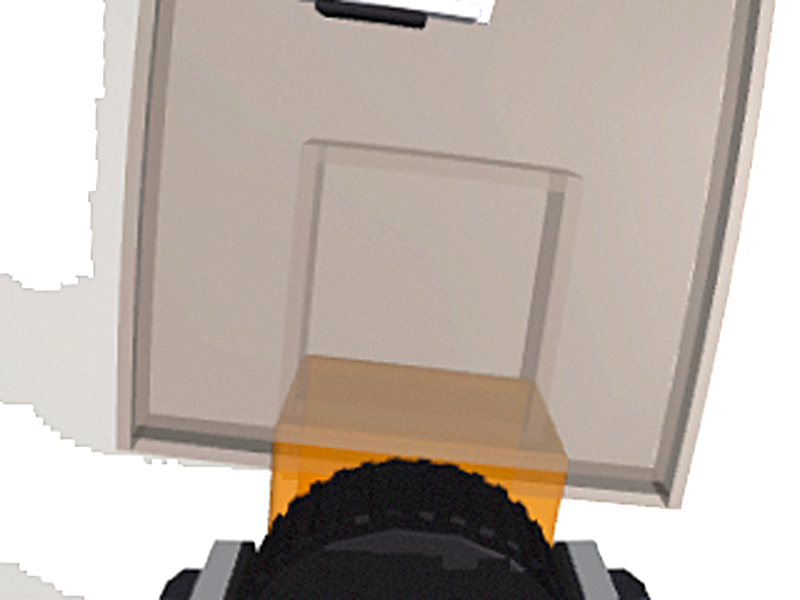

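The jar's lower front edge is at zoom (308,355)–(532,381). The well's far outer rim corners are at (305,141) and (581,177), with its side walls running down to the jar.

```bash
python3 - <<'E'
from h import *
import pickle
P=pickle.load(open("w2.pkl","rb"));Z=lambda p:(160+p[0]/2.5,80+p[1]/2.5)
def rep(name,pts,z):
    q=np.array([ray("wrist",Z(p),z,P) for p in pts]);d=q[0]-q[1];L=np.hypot(*d);n=np.array([-d[1],d[0]])/L
    print(name,q.round(1).tolist(),"len",L.round(1),"ang",np.degrees(np.arctan2(d[1],d[0])).round(1));return q.mean(0),n
m,n=rep("rimfar",[(305,141),(581,177)],30);print("well",m+32.5*n)
m,n=rep("bot",[(308,355),(532,381)],44.2);print("jar",m+24.5*n)
m,n=rep("sh",[(274,430),(568,457)],94.2);print("jar",m+26*n)
for h in(24,29):
  m,n=rep("tray",[(117,450),(682,508)],h);print("well",m-50*n)
E
```

```text
rimfar [[559.7, -235.4], [496.8, -231.2]] len 63.0 ang -3.8
well [ 530.41788063 -200.87004769]
bot [[556.0, -189.4], [506.0, -186.3]] len 50.0 ang -3.6
jar [ 532.51710057 -163.40881684]
sh [[556.9, -190.6], [506.6, -188.6]] len 50.4 ang -2.3
jar [ 532.8221008  -163.63834531]
tray [[607.3, -155.2], [458.3, -147.2]] len 149.2 ang -3.1
well [ 530.10116384 -201.1548005 ]
tray [[605.7, -157.3], [460.1, -149.5]] len 145.8 ang -3.1
well [ 530.23115958 -203.37481337]
```

Call:
{"name": "servo_tool", "arguments": {
  "rows": [
    [[30,10,1,0,0,0,0],[30,26,3,2,0,0,0],[30,36,4.4,6,0,0,0],[30,37.5,4.4,9,0,0,0],[30,37.5,4.4,10,0,0,0],[30,37.5,4.4,10,0,0,0],[30,37.5,4.4,14,0,0,0],[30,37.5,4.4,17,0,0,0],[30,37.5,4.4,19,0,0,0],[30,37.5,4.4,19,0,0,0]]
  ]
}}

```text
clock: 6.92
position: [531.6, -203.1, 79.1]
ee_rot: [0.727, -0.686, -0.0, 0.0]
contact_force: [0.2, -0.0, -3.4]
gripper_width: 50.3
grasp_force: 63.1
```

```bash
python3 - <<'E'
from h import *
import pickle
P=arm.camera_params("wrist");im=arm.get_image("wrist")[:,:,::-1]
pickle.dump(P,open("w2.pkl","wb"))
a=cv2.convertScaleAbs(cv2.resize(im[140:300,200:460],(780,480),interpolation=cv2.INTER_CUBIC),alpha=1.5)
cv2.imwrite("pics/w4z.png",a)
s=arm.read_state();print(s["position"],s["ee_rot"],s["contact_force"],s["wrist_torque"])
E
```

```text
[ 531.75287127 -203.14421915   79.24453097] [ 7.27357043e-01 -6.86259227e-01 -3.37150819e-05  6.48277140e-05] [-0.57751149 -0.11101081 -4.02210398] [ 0.02208135  0.00413299 -0.03525634]
```

View pics/w4z.png

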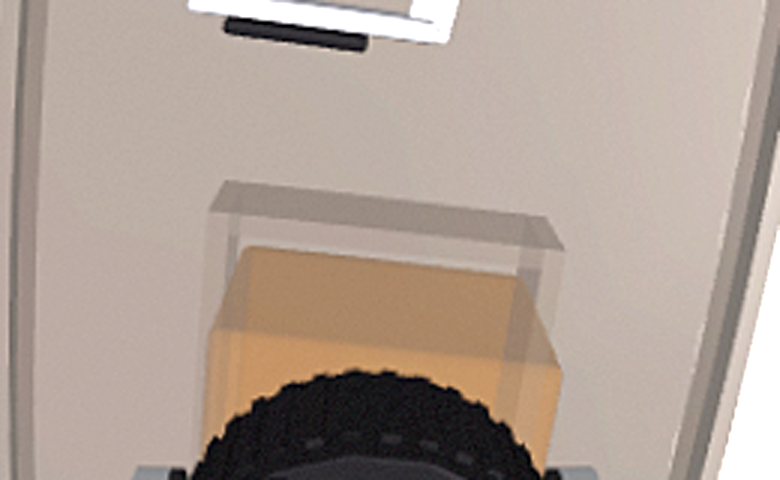

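No contact force with the bottom about 5 mm inside the rim, and the jar sits between the walls. Lowering onward.

Call:
{"name": "servo_tool", "arguments": {
  "rows": [
    [[30,0,0,3,0,0,0],[30,0,0,6,0,0,0],[30,0,0,9,0,0,0],[30,0,0,12,0,0,0],[30,0,0,15,0,0,0],[30,0,0,17,0,0,0],[30,0,0,17,0,0,0]]
  ]
}}

```text
clock: 7.85
position: [531.6, -203.2, 62.1]
ee_rot: [0.727, -0.686, -0.0, 0.0]
contact_force: [-0.8, 0.1, -3.6]
gripper_width: 50.4
grasp_force: 63.1
```

Call:
{"name": "servo_tool", "arguments": {
  "rows": [
    [[30,0,0,1,0,0,0],[30,0,0,2,0,0,0],[30,0,0,3,0,0,0],[30,0,0,3.5,0,0,0],[30,0,0,3.5,0,0,0]]
  ]
}}

```text
clock: 8.48
position: [531.8, -203.3, 59.5]
ee_rot: [0.727, -0.686, 0.0, 0.0]
contact_force: [-2.3, 1.0, 3.1]
gripper_width: 50.0
grasp_force: 63.6
```

Jar is on the floor: contact at TCP z 59.5, as predicted. Now unscrewing anticlockwise (tool −z).

Call:
{"name": "servo_tool", "arguments": {
  "rows": [
    [[30,0,0,0,0,0,-0.04],[30,0,0,0,0,0,-0.12],[30,0,0,0,0,0,-0.2],[30,0,0,0,0,0,-0.3],[30,0,0,0,0,0,-0.4],[30,0,0,0,0,0,-0.5],[30,0,0,0,0,0,-0.6],[30,0,0,0,0,0,-0.68],[30,0,0,0,0,0,-0.75],[30,0,0,0,0,0,-0.75]]
  ]
}}

```text
clock: 9.72
position: [533.2, -202.5, 60.7]
ee_rot: [0.928, -0.372, 0.002, -0.001]
contact_force: [-2.1, 3.9, 8.0]
gripper_width: 50.2
grasp_force: 64.3
```

```bash
python3 - <<'E'
from bench import arm
s=arm.read_state();print({k:s[k].round(3) for k in("joints","position","ee_rot","contact_force","wrist_torque")})
E
```

```text
{'joints': array([-0.079,  0.47 , -0.341, -0.001, -0.757,  0.889]), 'position': array([ 533.19 , -202.488,   60.683]), 'ee_rot': array([ 0.928, -0.372,  0.002, -0.001]), 'contact_force': array([-2.073,  3.879,  8.046]), 'wrist_torque': array([ 1.512,  0.62 , -0.088])}
```

Call:
{"name": "servo_tool", "arguments": {
  "rows": [
    [[30,0,0,0,0,0,-0.05],[30,0,0,0,0,0,-0.13],[30,0,0,0,0,0,-0.22],[30,0,0,0,0,0,-0.32],[30,0,0,0,0,0,-0.42],[30,0,0,0,0,0,-0.52],[30,0,0,0,0,0,-0.62],[30,0,0,0,0,0,-0.7],[30,0,0,0,0,0,-0.74],[30,0,0,0,0,0,-0.74]]
  ]
}}

```text
clock: 10.98
position: [533.4, -202.0, 61.0]
ee_rot: [1.0, -0.011, 0.002, -0.0]
contact_force: [-1.4, 6.7, 10.1]
gripper_width: 50.3
grasp_force: 64.6
```

```bash
python3 - <<'E'
from h import *
s=arm.read_state();print({k:s[k].round(3) for k in("joints","position","ee_rot","contact_force","wrist_torque")})
w=arm.get_image("wrist")[:,:,::-1]; c=arm.get_image("scene")[:,:,::-1]
a=cv2.convertScaleAbs(cv2.resize(w[120:320,200:460],(520,400),interpolation=cv2.INTER_CUBIC),alpha=1.5)
b=cv2.resize(c[265:345,205:261],(280,400),interpolation=cv2.INTER_CUBIC)
cv2.imwrite("pics/w5.png",np.hstack([a,b]))
E
```

```text
{'joints': array([-7.900e-02,  4.700e-01, -3.400e-01, -1.000e-03, -7.570e-01,
        1.628e+00]), 'position': array([ 533.408, -201.996,   61.008]), 'ee_rot': array([ 1.   , -0.011,  0.002, -0.   ]), 'contact_force': array([-1.386,  6.712, 10.147]), 'wrist_torque': array([ 2.243,  0.686, -0.07 ])}
```

View pics/w5.png

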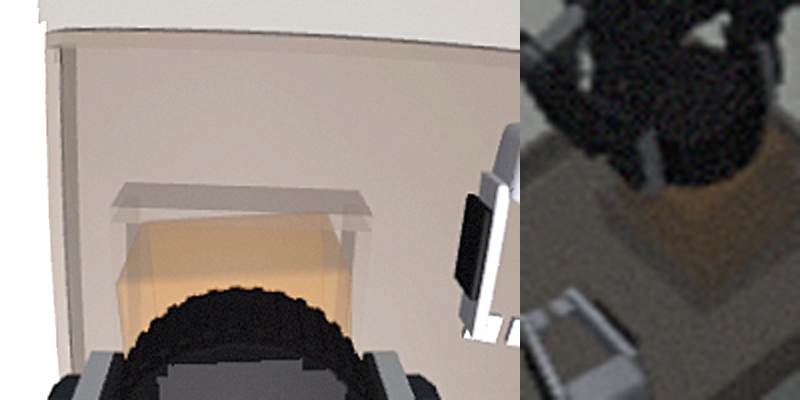

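The turn totals 85°, and the picture shows the jar turned about 5° to its stop, so the cap has turned about 80° on the jar. Relieving the side load, then lifting a little to test.

Call:
{"name": "servo_tool", "arguments": {
  "rows": [
    [[30,0,-1,0,0,0,0],[30,0,-1,-1,0,0,0],[30,0,-1,-3,0,0,0],[30,0,-1,-5,0,0,0],[30,0,-1,-7,0,0,0],[30,0,-1,-9,0,0,0],[30,0,-1,-9,0,0,0],[30,0,-1,-9,0,0,0]]
  ]
}}

```text
clock: 12.08
position: [532.0, -202.2, 67.9]
ee_rot: [1.0, -0.011, 0.0, 0.0]
contact_force: [1.0, 0.8, 0.1]
gripper_width: 50.3
grasp_force: 63.3
```

The vertical force is near zero, so the jar isn't hanging and the cap is free. Lifting to about 20 mm clear.

Call:
{"name": "servo_tool", "arguments": {
  "rows": [
    [[30,0,0,-4,0,0,0],[30,0,0,-10,0,0,0],[30,0,0,-17,0,0,0],[30,0,0,-24,0,0,0],[30,0,0,-31,0,0,0],[30,0,0,-35,0,0,0],[30,0,0,-36.5,0,0,0],[30,0,0,-36.5,0,0,0],[30,0,0,-36.5,0,0,0]]
  ]
}}

```text
clock: 13.2
position: [531.6, -202.1, 104.0]
ee_rot: [1.0, -0.011, -0.0, -0.0]
contact_force: [0.0, 0.7, -0.8]
gripper_width: 50.1
grasp_force: 63.3
```

```bash
python3 - <<'E'
from h import *
s=arm.read_state();print({k:s[k].round(3) for k in("position","ee_rot","contact_force","wrist_torque")})
w=arm.get_image("wrist")[:,:,::-1]; c=arm.get_image("side")[:,:,::-1]
a=cv2.convertScaleAbs(cv2.resize(w[120:320,220:420],(400,400),interpolation=cv2.INTER_CUBIC),alpha=1.5)
u,v=proj("side",[532,-202,87]).astype(int)
b=cv2.resize(c[v-40:v+40,u-40:u+40],(400,400),interpolation=cv2.INTER_CUBIC)
cv2.imwrite("pics/w6.png",np.hstack([a,b]))
E
```

```text
{'position': array([ 531.59 , -202.128,  104.015]), 'ee_rot': array([ 1.   , -0.011, -0.   , -0.   ]), 'contact_force': array([ 0.037,  0.679, -0.771]), 'wrist_torque': array([ 0.064, -0.002, -0.027])}
```

View pics/w6.png

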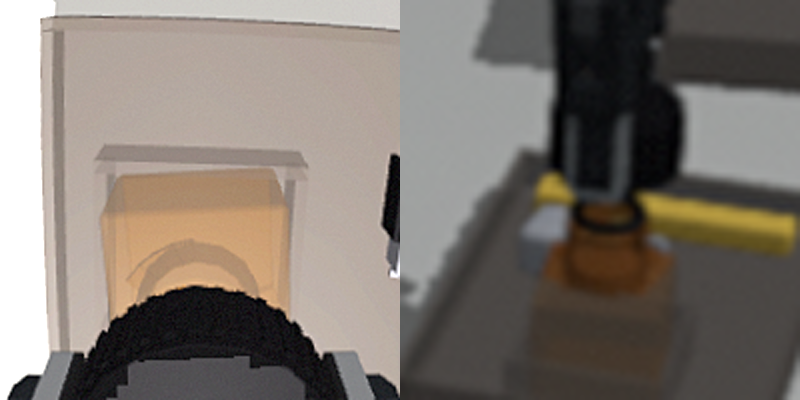

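The wrist view shows the jar down in the well with its open neck about 2 mm to the left of the cap's axis. The side view shows clear air between mouth and cap. Making a small centring correction and handing in.

Call:
{"name": "servo_tool", "arguments": {
  "rows": [
    [[30,0.5,-0.8,0,0,0,0],[30,1,-1.5,0,0,0,0],[30,1,-1.5,0,0,0,0],[30,1,-1.5,0,0,0,0]]
  ]
}}

```text
clock: 13.8
position: [532.8, -200.7, 104.3]
ee_rot: [1.0, -0.011, -0.0, 0.0]
contact_force: [0.2, 0.5, -0.9]
gripper_width: 50.5
grasp_force: 63.3
```

```bash
python3 -c "
from bench import arm
print(arm.read_state()['position'],arm.job_done())"
```

```text
the job is handed in; nothing more can be done
[ 532.82701953 -200.68097025  104.31650125] None
```

The job is handed in at 13.8 s: the jar is down in the well, and the unscrewed cap is held level about 20 mm above the mouth; it's centred to within about 2 mm by my estimate, which I didn't re-image after the last small shift.

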